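Open up the curing cupboard, both doors

TASK

The curing cupboard's wide specimen tray is to come out next, so open both of its doors. First open the active door (the left-hand one as you face the cupboard, whose cover strip laps over the other), then press the passive door's bolt fully down out of the cupboard's top and swing that door open too, leaving both doors wide open, square to the front or beyond. Leave the glassware and everything else where it stands.

Things in the scene. Friction and masses are not known exactly. Their poses are not given: they have to be found in the camera images.
- cupboard: Fixed grey steel cupboard, 364 mm wide, 280 high, 200 deep. Origin: on the table under the middle of the carcass front. -x points out of the front ('out'), +y to the left-hand (active) side as you face it, z up. Its 18 mm top (underside at z 262 mm) overhangs the shut doors, to 40 mm out. Doors hang before the carcass, z 38 to 258 mm, hinged at its outer front corners.
- active_door (a joint): Left-hand (active) door's angle in rad: 0 shut, 1.57 square to the front, stop 1.92. Stiff hinge (0.25 N m), stays where left. 202 mm from hinge to the end of its 4 mm cover strip, which laps 22 mm over the passive door's front and hides the bolt. 36 mm thick over the first 120 mm from the hinge; beyond that only the strip, its back 31 mm out from the inner face.
- passive_door (a joint): Right-hand (passive) door's angle in rad: 0 shut, 1.57 square to the front, stop 1.92; hinge as stiff. Leaf 30 mm thick and 182 mm wide from hinge to the cupboard's middle; a 3 mm tongue at its back runs on 56 mm behind the active door's strip and carries the bolt. Held shut by the bolt.
- active_hinge (a point): Point on the active door's vertical hinge axis (on the plane of the door's inner face), at z 235 mm.
- passive_hinge (a point): Point on the passive door's vertical hinge axis (on the plane of the door's inner face), at z 235 mm.
- active_handle (a point): Active door's handle: upright steel bow, bar 11 mm thick, z 140 to 250 mm, 40 mm clear of the door face; 75 mm out from the hinge axis and 132 mm along the door from it. This point: on the bar's axis at z 235 mm, 45 mm under the cupboard's top; moves with the door. Axes as the cupboard's while shut.
- passive_handle (a point): Passive door's handle: same bow, bar 70 mm out from the hinge plane and 112 mm along the door from the hinge; this point is on the bar's axis at z 235 mm.
- bolt_pull (a point): Middle of the flat top of the bolt's T-shaped thumb pull (cross-bar 44 mm along the door, 12 deep, 12 high); z 188 mm when shot. Passive door shut: 24 mm out from the cupboard's origin, 30 mm to its left. Bolt rod (9 mm) 15 mm behind. Under the overhang: reach it with the tool leaning 35 to 45 deg, fingers pointing down and in to the cupboard, and press straight down.
- bolt (a joint): Bolt travel in m: 0 shot (up in the cupboard's top), 0.024 fully down against its stop; starts within 3 mm of shot. Slides stiffly (about 5 N) and stays where it is left. It lets go of the top at about 0.013.
- beaker_mid (a point): Centre of a glass beaker, 72 mm wide, 95 mm high, standing in front of the doors, clear of their swing.
- specimen_mid (a point): Centre of an upright mortar cylinder, 50 mm wide, 100 mm high, standing in front of the doors, clear of their swing.
- graduate_mid (a point): Centre of a tall clear measuring cylinder, 190 mm high, foot 68 mm wide.
- jar_mid (a point): Centre of an amber jar, 60 mm wide, 88 mm high, standing on top of the cupboard towards its back.
- mixbowl_mid (a point): Centre of a steel mixing bowl, 170 mm wide, 105 mm high.
- tray_mid (a point): Centre of a steel tray, 200 x 280 x 50 mm.
- tissue_mid (a point): Centre of a green tissue box, 110 x 220 x 70 mm.

How it is judged:
By the outcome, as a careful person would: the job done as asked, in the order asked, and still so for the second after the job is handed in, with the robot touching nothing.
It also fails if it takes over 72 s, if anything falls off the work surface, if the arm or the gripper's body presses on something with over 40 N, if the wrist force passes 120 N, or if a joint passes its speed limit or range.

ROBOT

A 7-joint arm with a two-finger parallel gripper is mounted at the origin on the work surface. World frame = base frame: x ahead of the robot, y to its left, z up, the work surface at z = 0. Lengths are in mm, angles in rad, forces in N, time in s.
With the tool pointing down it reaches from about 400 to 900 mm from the base axis. Payload 5.5 kg.
Tool frame: the origin (TCP) lies midway between the tips of the shut fingers; the grasp point (between the pads) lies manip.grip_depth behind it (manip.grip_depth is the distance from the TCP to the grasp point, in mm); z points along the fingers, y is the line along which they close (so a half turn about z gives the same grasp; the last joint's range is limited). The gripper opens to 85 mm and grips with 20 to 120 N. Pads are 22 mm wide; open, the fingers measure 114 mm over their backs; the gripper's body (76 mm by 85 mm) begins 54 mm behind the grasp point. The pads swing forward as they close: fully open they stand 13 mm farther back than shut.
Start: joints at [1.506, 0.501, -0.427, 1.55, 0.221, 1.138, -0.21], TCP at [209.308, -615.378, 231.31] pointing down, gripper open.
Joint ranges: [-2.88, 2.88], [-0.31, 2.03], [-1.54, 1.56], [0.2, 2.42], [-1.41, 4.55], [0.19, 2.02], [-2.57, 2.57]. Speed limits (rad/s): [2.57, 2.57, 3.14, 3.14, 3.14, 3.14, 3.14].

INTERFACE

Orientations are given as a unit quaternion [w, x, y, z].
In Python, from plant import manip, observe, cams, workorder gives the robot as it stands. Calls block until the motion is done:
- manip.movep(position, orientation): joint-space move of the TCP to a pose.
- manip.move_l(position, feed=150, rot=None, max_force=None): straight line of the TCP; rot=None keeps the orientation; feed is the mean speed in mm/s. With max_force (N) it stops when the force on the tool has changed by that much, and returns True; else False.
- manip.move_joints(angles): joint-space move.
- manip.gripper_to(opening, squeeze=None): finger opening in mm; squeeze is the grip in N (None keeps the last); returns when the fingers have stopped.
- manip.wait(seconds).
- manip.solve_ik(position, orientation): joint angles nearest the present ones, or None.
- observe(): the state.
- cams.snapshot(name): name is "scene" or "top" or "wrist"; returns a dict with "img" (420x560x3 uint8, red, green, blue), "camera_matrix" (3x3 intrinsics, pixels), "view" (4x4, takes a point from world to camera coordinates); the wrist camera has in their place "T_tool_cam" (4x4, takes a point from camera to tool coordinates, whose origin is the TCP and whose axes are the flange's). Camera axes: x right, y down, z forward; pixel columns grow to the right and rows downward; lengths in mm; the calibration is good to about 2 mm. A picture is of the moment at which its call begins: read the wrist's pose just before it. There is no depth.
A pose or a line that the arm cannot do raises manip.PlanningError and nothing moves.
- workorder.job_done(): hands the job in, once; it reports no verdict.
The state is a dict: "clock": time; "joint_positions": joint angles; "joint_vel": joint speeds; "effort": joint torques, N m; "tool_pos": TCP position; "ee_rot": TCP orientation; "ft_force": force on the tool from outside, world axes, zero at the start; "moment": the same for the moment, N m; "opening": finger opening in mm.
Only numpy, scipy, OpenCV 4.12 (cv2) and the standard library are available. Lean on these libraries where they do the work, as an engineer would, in place of code of your own. Each camera call takes 0.05 s, during which the arm holds its last target. There are 200 camera calls.

## Working session

There is one attempt and no reset: what is moved stays moved. The work goes in short steps, each a Python script; the robot and the scene stay as the last script left them, time stands still between calls to the robot, and variables do not carry over. Pictures are saved under pics/ and viewed, on a budget of 10 in all, crops included, one or two more only if the job needs it, and the job is handed in when it is done.

```bash
ls; mkdir -p pics; python3 - <<'E'
from plant import manip, observe, cams
import cv2, numpy as np
print(observe(), manip.grip_depth)
np.set_printoptions(suppress=True,precision=4)
for n in ("scene","top"):
    s=cams.snapshot(n); cv2.imwrite(f"pics/{n}0.png",cv2.resize(s["img"][:,:,::-1],(800,600),interpolation=cv2.INTER_CUBIC))
    print(n,s["camera_matrix"],s["view"])
    np.savez(f"{n}.npz",**s)
E
```

```text
pics
{'clock': 0.0, 'joint_positions': array([ 1.5062136 ,  0.50188467, -0.42680462,  1.55149162,  0.22081926,
        1.13827686, -0.2103054 ]), 'joint_vel': array([ 5.22253615e-05,  2.13823969e-03,  4.74982122e-04,  9.28301490e-04,
        2.34384393e-04,  3.86367233e-04, -9.35106103e-04]), 'effort': array([ 1.10848105e-03, -5.69528925e+01, -5.81623748e+00, -2.80943084e+01,
        1.04816922e-02,  1.18371603e-02, -9.39849158e-07]), 'tool_pos': array([ 208.99841861, -614.73126283,  230.22012681]), 'ee_rot': array([-9.89557735e-04,  9.86593022e-01,  1.63196850e-01, -1.30775034e-04]), 'ft_force': array([ 0.42009678, -0.16775488,  0.6521707 ]), 'moment': array([-0.01078363,  0.01581292,  0.00472454]), 'opening': 85.72240535740548} 18.700000000000003
scene [[386.6761   0.     273.1806]
 [  0.     386.6761 213.1669]
 [  0.       0.       1.    ]] [[   0.7028    0.7113    0.0075 -445.3205]
 [   0.5462   -0.5329   -0.6463 -184.4804]
 [  -0.4557    0.4583   -0.763  1762.394 ]
 [   0.        0.        0.        1.    ]]
top [[397.3285   0.     283.1654]
 [  0.     397.3285 214.1441]
 [  0.       0.       1.    ]] [[  -0.009    -0.9998    0.019     2.3221]
 [  -0.9814    0.0052   -0.1921  629.7751]
 [   0.192    -0.0204   -0.9812 1436.7327]
 [   0.        0.        0.        1.    ]]
```

View pics/scene0.png

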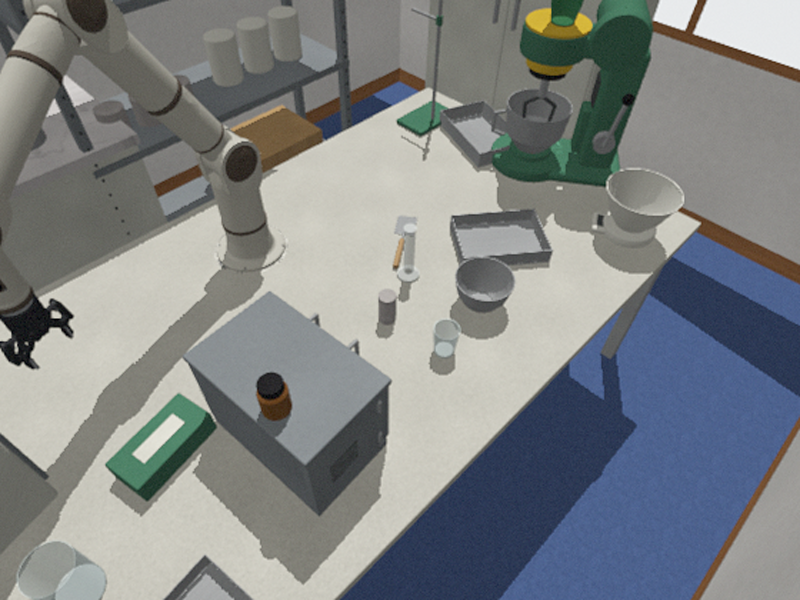

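View pics/top0.png

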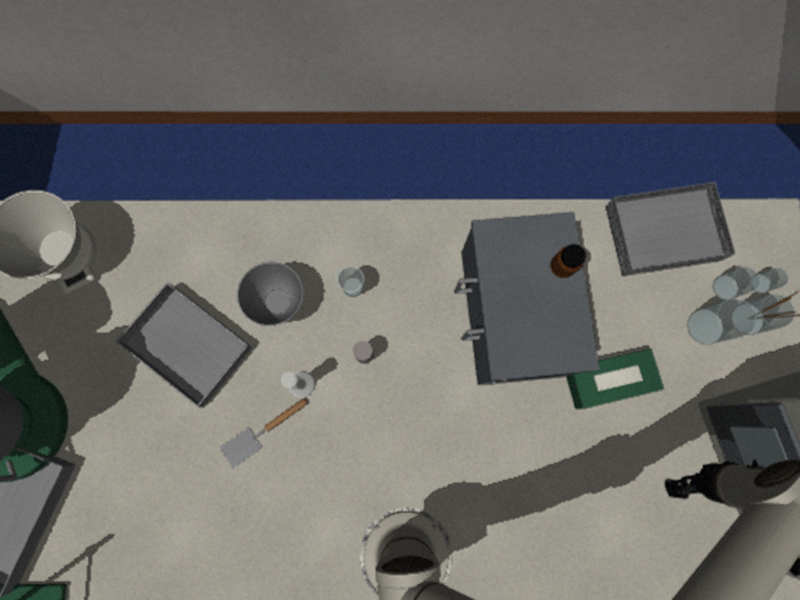

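The scene shows the cupboard with its front facing world +y. Its roof corners in the top view are at about (472,222), (575,213), (597,370) and (478,383). In the scene view they are at (268,293), (187,355), (305,465) and (390,380). The handles are at (465,285) and (472,335) in the top view, and the beaker and specimen stand in front. Next I'll fit the pose.

```bash
cat > fit.py <<'E'
import numpy as np, cv2
from scipy.optimize import least_squares
S={n:dict(np.load(n+".npz")) for n in ("scene","top")}
def proj(n,P):
    s=S[n]; P=np.atleast_2d(P)@s["view"][:3,:3].T+s["view"][:3,3]
    p=P@s["camera_matrix"].T; return p[:,:2]/p[:,2:]
def world(q,P):
    c,s=np.cos(q[2]),np.sin(q[2]); P=np.atleast_2d(P).astype(float)
    return np.c_[q[0]+c*P[:,0]-s*P[:,1], q[1]+s*P[:,0]+c*P[:,1], P[:,2]]
def ray(n,px,z):
    s=S[n];R=s["view"][:3,:3];t=s["view"][:3,3]
    d=R.T@np.linalg.solve(s["camera_matrix"],[px[0],px[1],1]);o=-R.T@t
    return o+d*(z-o[2])/d[2]
E
python3 - <<'E'
from fit import *
C=[(-40,182,280),(200,182,280),(200,-182,280),(-40,-182,280)]
t=np.array([(472,222),(575,213),(597,370),(478,383)])*.7
s=np.array([(390,380),(305,465),(187,355),(268,293)])*.7
f=lambda q:np.r_[(proj("top",world(q,C))-t).ravel(),(proj("scene",world(q,C))-s).ravel()]
r=least_squares(f,[600,-150,-1.57],x_scale=[100,100,1],loss="soft_l1");q=r.x;print(q,f(q).reshape(-1,2).round(1))
np.save("q0.npy",q)
for n,nm in (("beaker",(351,281)),("spec",(364,352)),("grad",(298,385)),("bowl",(270,293))): print(n,ray("top",np.array(nm)*.7,50).round())
# overlay
pts={"h":world(q,[(-75,50,140),(-75,50,250)]),"p":world(q,[(-70,-70,140),(-70,-70,250)])}
ims=[]
for n,(u,v,w,h) in (("top",(300,130,140,150)),("scene",(120,195,165,170))):
    k=4 if n=='top' else 3
    im=cv2.resize(S[n]["img"][v:v+h,u:u+w,::-1],None,fx=3,fy=3,interpolation=cv2.INTER_CUBIC);k=3
    def L(P,col):
        p=((proj(n,world(q,P))+.5-[u,v])*k).astype(int); cv2.polylines(im,[p.reshape(-1,1,2)],False,col,1)
    L(C+C[:1],(0,0,255)); L([(-75,50,140),(-75,50,250)],(0,255,255)); L([(-70,-70,140),(-70,-70,250)],(0,255,255))
    ims.append(cv2.copyMakeBorder(im[:500,:398],0,max(0,500-im.shape[0]),0,max(0,398-im.shape[1]),0))
cv2.imwrite("pics/ov.png",np.hstack(ims))
E
```

```text
[ 610.24693865 -210.37913158   -1.49446084] [[ 0.2 -1.2]
 [-0.5 -0.3]
 [ 0.4 -1.2]
 [ 8.5 -3.9]
 [ 0.1 -1.3]
 [-1.3 -1.6]
 [-2.9 -0.8]
 [ 1.8 -2.5]]
beaker [701. 140.  50.]
spec [510. 105.  50.]
grad [426. 274.  50.]
bowl [669. 355.  50.]
```

View pics/ov.png

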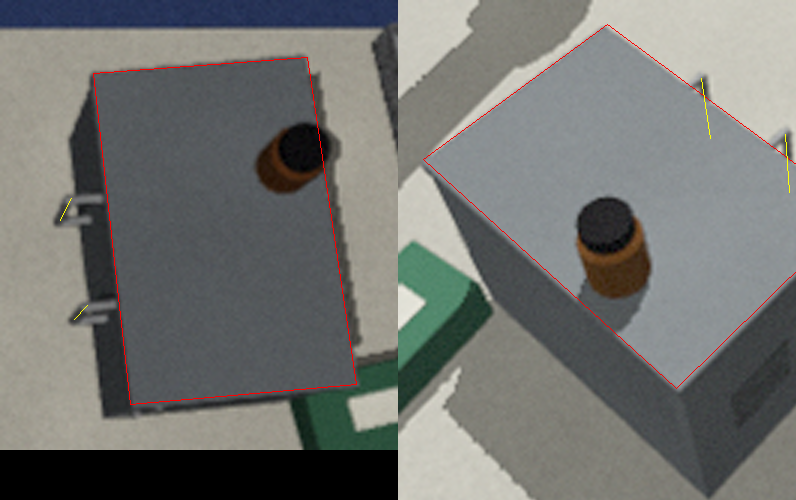

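```bash
cat >> fit.py <<'E'
from scipy.spatial.transform import Rotation as Ro
def quat(z,y):
    z=np.array(z,float)/np.linalg.norm(z); y=np.array(y,float); y-=z*(y@z); y/=np.linalg.norm(y)
    return Ro.from_matrix(np.c_[np.cross(y,z),y,z]).as_quat(scalar_first=True)
def vec(q,v): # cupboard direction -> world
    return Ro.from_euler("z",q[2]).apply(v)
# handle pose by door angle, cupboard frame; returns pos(z=235), along-door dir (hinge->edge)
def handle(which,th,z=235):
    s,o,a=(1,75,132) if which=="a" else (-1,70,112)
    c,n=np.cos(th),np.sin(th)
    al=np.array([-n,-s*c,0]); out=np.array([-c,s*n,0])
    return np.array([0,182*s,z])+al*a+out*o, al, out
E
python3 - <<'E'
from fit import *
from plant import manip,cams,observe
C=[(-40,182,280),(200,182,280),(200,-182,280),(-40,-182,280)]
t=np.array([(300+a/3,130+b/3) for a,b in((95,72),(306,57),(357,384),(132,405))])
s=np.array([(120+(a-398)/3,195+b/3) for a,b in ((677,388),(424,159),(607,27))])
f=lambda q:np.r_[(proj("top",world(q,C))-t).ravel(),(proj("scene",world(q,C))[1:]-s).ravel()]
q=least_squares(f,[600,-150,-1.57],x_scale=[100,100,1]).x;print(q,f(q).reshape(-1,2).round(1).tolist());np.save("q0.npy",q)
g=manip.grip_depth
def ik(P,Q): 
    r=manip.solve_ik(list(P),list(Q)); return None if r is None else np.round(r,2)
for w in "ap":
  for th in (0,.4,.8,1.2,1.6,1.7):
    P,al,out=handle(w,th); P=world(q,P)[0]-[0,0,g]; y=vec(q,al)
    print(w,th,P.round(),ik(P,quat((0,0,-1),y)),ik(P,quat((0,0,-1),-y)))
z=vec(q,(1,0,-1))
for dz in (60,0,-30):
  P=world(q,(-20,30,188+dz))[0]; y=vec(q,(0,1,0)); print("bolt",ik(P,quat(z,y)),ik(P,quat(z,-y)))
print(cams.snapshot("wrist")["T_tool_cam"].round(3), observe()["ft_force"])
E
```

```text
[ 610.71183413 -211.36400292   -1.49195435] [[-0.9, 0.1], [0.1, -0.5], [-0.3, -0.5], [-0.5, -0.9], [-0.8, -0.0], [-0.9, 0.2], [-0.5, -1.1]]
a 0 [ 655. -133.  216.] [-0.6   0.94  1.35  1.55 -0.93  1.4  -2.23] [ 0.83  0.77 -1.09  1.5   0.69  1.3  -0.25]
a 0.4 [691. -84. 216.] [ 0.79  0.95 -1.31  1.42  0.91  1.45  2.32] [ 0.71  0.8  -1.06  1.42  0.71  1.32 -0.71]
a 0.8 [743. -54. 216.] [ 0.66  1.02 -1.31  1.27  0.97  1.51  1.91] [ 0.56  0.85 -0.98  1.27  0.69  1.36 -1.1 ]
a 1.2 [802. -46. 216.] [ 0.55  1.1  -1.31  1.06  1.04  1.59  1.56] [ 0.41  0.9  -0.82  1.07  0.62  1.4  -1.42]
a 1.6 [861. -61. 216.] [ 0.41  1.11 -1.14  0.81  0.95  1.6   1.32] [ 0.26  0.96 -0.58  0.82  0.47  1.46 -1.68]
a 1.7 [874. -69. 216.] [ 0.39  1.13 -1.11  0.74  0.94  1.62  1.26] [ 0.24  0.99 -0.54  0.75  0.45  1.48 -1.74]
p 0 [ 535. -147.  216.] [ 0.97  0.49 -0.98  1.8   0.46  1.1  -0.09] [-0.4   0.4   0.79  1.84 -0.33  1.04 -2.55]
p 0.4 [ 496. -112.  216.] [ 1.01  0.4  -1.03  1.9   0.4   1.06  0.29] [-0.41  0.28  0.68  1.95 -0.21  0.99 -2.29]
p 0.8 [447. -95. 216.] [ 1.22  0.38 -1.26  2.02  0.42  1.04  0.64] 
[... 220 characters left out ...]
.96] [ 1.15 -0.01 -0.87  2.2  -0.    0.94 -1.18]
p 1.7 [ 338. -131.  216.] [ 1.68 -0.04 -1.33  2.21 -0.04  0.94  2.15] [ 1.18 -0.02 -0.86  2.22 -0.02  0.94 -1.03]
bolt [ 0.46  0.67 -0.86  1.69  1.24  1.52 -0.71] [ 0.67  0.95 -1.3   1.68  1.51  1.85  2.38]
bolt [ 0.39  0.73 -0.76  1.72  1.26  1.44 -0.79] [ 0.66  1.07 -1.31  1.71  1.61  1.86  2.31]
bolt [ 0.36  0.76 -0.71  1.73  1.28  1.41 -0.83] [ 0.58  0.95 -1.09  1.73  1.5   1.67  2.27]
[[ 1.00000e-03 -9.63000e-01 -2.70000e-01  6.82200e+01]
 [ 1.00000e+00  0.00000e+00  1.00000e-03 -3.32000e-01]
 [-1.00000e-03 -2.70000e-01  9.63000e-01 -1.43893e+02]
 [ 0.00000e+00  0.00000e+00  0.00000e+00  1.00000e+00]] [-0.50705271 -0.31989956  0.2375826 ]
```

```bash
python3 - <<'E'
from fit import *
from plant import manip,cams,observe
q=np.load("q0.npy")
o=observe(); manip.move_l([o["tool_pos"][0],o["tool_pos"][1],490])
P,al,_=handle("a",0); P=world(q,P)[0]; Q=quat((0,0,-1),-vec(q,al))
manip.movep([P[0]-20,P[1]+10,490],list(Q))
manip.move_l([P[0]-20,P[1]+10,370])
o=observe(); s=cams.snapshot("wrist"); print(o["clock"],o["tool_pos"],o["ee_rot"],o["joint_positions"].round(2))
T=np.eye(4);T[:3,:3]=Ro.from_quat(o["ee_rot"],scalar_first=True).as_matrix();T[:3,3]=o["tool_pos"]
V=np.linalg.inv(T@s["T_tool_cam"]); K=s.get("camera_matrix"); print(K)
np.savez("wrist.npz",img=s["img"],camera_matrix=K,view=V)
S["wrist"]=dict(np.load("wrist.npz"))
im=cv2.resize(s["img"][:,:,::-1],None,fx=1.42,fy=1.42,interpolation=cv2.INTER_CUBIC)
def L(P,c):
    cv2.polylines(im,[((proj("wrist",world(q,P))+.5)*1.42).astype(int).reshape(-1,1,2)],False,c,1)
L([(-40,-182,280),(-40,182,280)],(0,0,255))
L([(-75,50,140),(-75,50,250)],(0,255,255));L([(-70,-70,140),(-70,-70,250)],(0,255,255))
cv2.imwrite("pics/w1.png",im)
E
```

```text
5.2917 [ 635.1545533  -122.523064    371.12514387] [5.55624383e-04 6.78738232e-01 7.34379847e-01 5.86595323e-04] [ 0.85  0.6  -1.13  1.36  0.54  1.51 -0.16]
[[317.94269101   0.         275.69343407]
 [  0.         317.94269101 209.54376461]
 [  0.           0.           1.        ]]
```

View pics/w1.png

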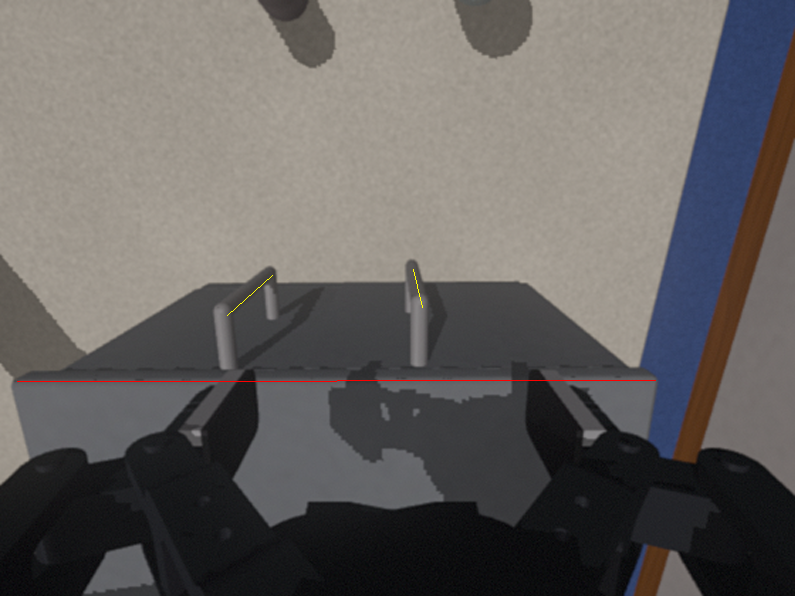

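The wrist view shows the active bar from (411,265) to (419,303) and the passive bar from (272,272) to (222,307). Both sit about 2 mm out and to the right of the prediction, so I'll shift by that. Now I'll grip the active bar and swing the door.

```bash
cat >> fit.py <<'E'
def swing(manip,observe,q,which,sgn,ths,d,feed=110,fmax=60,zg=237):
    g=manip.grip_depth
    for th in ths:
        P,al,_=handle(which,th,zg); P=world(q,P+np.r_[d,0])[0]-[0,0,g]
        try: hit=manip.move_l(list(P),feed=feed,rot=list(quat((0,0,-1),sgn*vec(q,al))),max_force=fmax)
        except manip.PlanningError as e: print("plan",th,e); return th
        o=observe(); print(round(th,2),round(o["clock"],2),(o["tool_pos"]-P).round(1),o["ft_force"].round(1),o["moment"].round(1),round(o["opening"],1))
        if hit: print("HIT"); return th
E
python3 - <<'E'
from fit import *
from plant import manip,cams,observe
q=np.load("q0.npy"); d=(-2,-2)
manip.gripper_to(60)
P,al,_=handle("a",0,237); P=world(q,P+np.r_[d,0])[0]-[0,0,manip.grip_depth]; Q=list(quat((0,0,-1),-vec(q,al)))
manip.move_l([P[0],P[1],370],rot=Q)
h=manip.move_l(list(P),feed=120,max_force=15); print(h,observe()["ft_force"],observe()["tool_pos"]-P)
if not h:
    manip.gripper_to(0,50); o=observe();print(o["opening"],o["ft_force"],o["clock"])
    if o["opening"]>5: swing(manip,observe,q,"a",-1,np.arange(.07,.3,.07),d)
E
```

```text
False [ 0.35475507  0.29398089 -0.96403106] [0.5761337  0.15667057 0.99677968]
9.765034254165215 [0.39000518 0.14361238 2.0039242 ] 7.925
0.07 8.18 [0.5 0.8 0.4] [1.5 0.9 2.6] [ 0.2 -0.2 -0. ] 9.8
0.14 8.43 [0.2 0.5 0.4] [0.2 1.9 3. ] [ 0.2 -0.1 -0.1] 9.8
0.21 8.68 [0.  0.5 0.4] [0.1 2.4 4.9] [ 0.4  0.1 -0. ] 9.8
0.28 8.93 [-0.1  0.5  0.3] [-1.1  3.2  5.5] [ 0.5  0.2 -0. ] 9.5
```

```bash
python3 - <<'E'
from fit import *
from plant import manip,cams,observe
q=np.load("q0.npy"); d=(-2,-2)
r=swing(manip,observe,q,"a",-1,np.arange(.4,1.77,.13).tolist()+[1.76],d,feed=140)
s=cams.snapshot("scene"); cv2.imwrite("pics/s1.png",cv2.resize(s["img"][170:380,80:360,::-1],None,fx=2.8,fy=2.8,interpolation=cv2.INTER_CUBIC))
E
```

```text
0.4 9.21 [-0.2  0.8  0.3] [-2.1  3.5  5.9] [ 0.7  0.3 -0.1] 10.0
0.53 9.5 [-0.3  1.1  0.3] [-1.8  4.   6.4] [ 0.9  0.4 -0.1] 9.7
0.66 9.79 [-0.3  1.3  0.4] [-1.9  5.6  5.9] [ 1.   0.3 -0.2] 10.3
0.79 10.08 [-0.2  1.5  0.4] [-1.3  6.   5.8] [ 1.   0.2 -0.2] 10.0
0.92 10.38 [-0.   1.7  0.4] [-1.6  6.7  5.5] [ 1.   0.1 -0.3] 9.8
1.05 10.67 [0.1 1.9 0.4] [-1.7  6.1  4.7] [ 1.1  0.1 -0.3] 10.0
1.18 10.96 [0.3 1.9 0.4] [0.5 6.7 4.7] [ 1.1 -0.1 -0.2] 9.7
1.31 11.25 [0.5 1.8 0.4] [0.6 6.4 6.1] [ 1.1 -0.1 -0.3] 9.7
1.44 11.54 [0.7 1.8 0.4] [1.3 6.7 4.7] [ 1.1 -0.3 -0.3] 9.5
1.57 11.83 [0.9 1.6 0.5] [2.5 7.4 4.5] [ 1.1 -0.4 -0.4] 9.6
1.7 12.12 [1.1 1.3 0.5] [3.1 7.  4.7] [ 1.  -0.6 -0.4] 10.0
1.76 12.38 [0.9 1.4 0.5] [4.  7.6 5.3] [ 1.1 -0.6 -0.4] 9.6
```

View pics/s1.png

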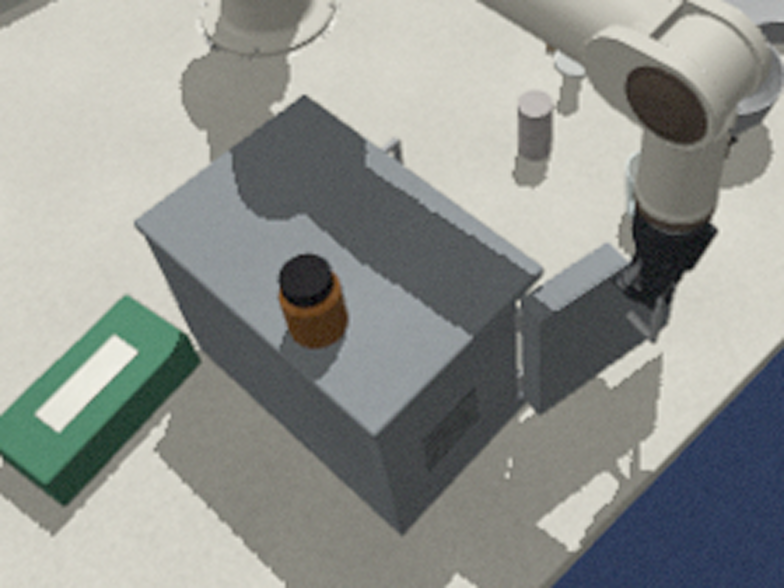

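The active door is open past square, with its leaf projecting beyond the cupboard's side line. Next I'll release it and move to a 45° leaning standoff to view the bolt pull.

```bash
python3 - <<'E'
from fit import *
from plant import manip,cams,observe
q=np.load("q0.npy")
manip.gripper_to(45); o=observe(); p=o["tool_pos"]; manip.move_l([p[0],p[1],350],feed=200,max_force=25)
z=vec(q,(1,0,-1)); Q=list(quat(z,vec(q,(0,1,0))))
P=world(q,(-120,28,340))[0]; manip.movep(list(P),Q)
manip.gripper_to(0)
P=world(q,(-110,28,268))[0]; manip.move_l(list(P),feed=200)
o=observe(); s=cams.snapshot("wrist"); print(o["clock"],o["tool_pos"]-P,o["ft_force"])
T=np.eye(4);T[:3,:3]=Ro.from_quat(o["ee_rot"],scalar_first=True).as_matrix();T[:3,3]=o["tool_pos"]
np.savez("wrist.npz",img=s["img"],camera_matrix=s["camera_matrix"],view=np.linalg.inv(T@s["T_tool_cam"]))
S["wrist"]=dict(np.load("wrist.npz"))
im=cv2.resize(s["img"][:,:,::-1],None,fx=1.42,fy=1.42,interpolation=cv2.INTER_CUBIC)
def L(P,c):
    cv2.polylines(im,[((proj("wrist",world(q,P))+.5)*1.42).astype(int).reshape(-1,1,2)],False,c,1)
L([(-40,-182,262),(-40,182,262)],(0,0,255))
L([(-18,8,188),(-30,8,188),(-30,52,188),(-18,52,188),(-18,8,188)],(0,255,255));L([(-70,-70,140),(-70,-70,250)],(0,255,255))
cv2.imwrite("pics/w2.png",im)
E
```

```text
15.7667 [0.12948198 0.03801602 0.26455943] [0.01775206 0.43377227 1.09741036]
```

View pics/w2.png

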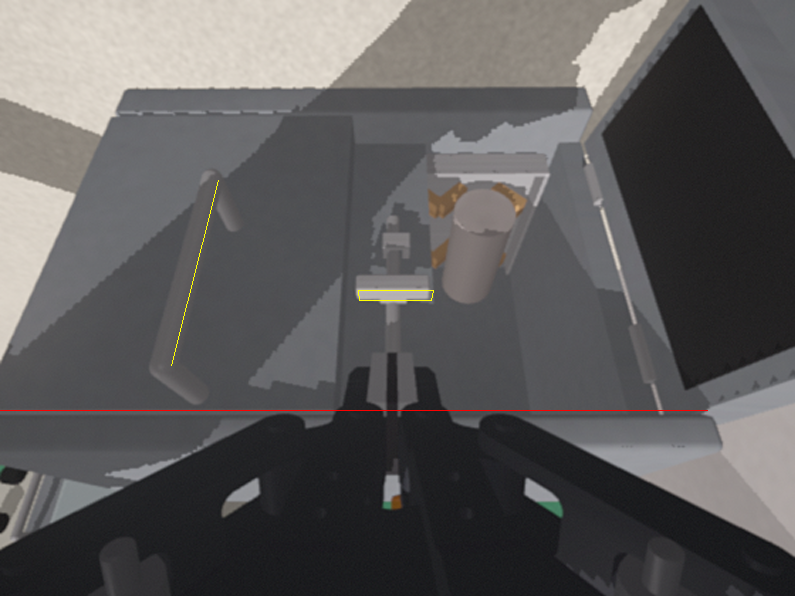

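The pull's top face is at about (356–430, 288–299), within 2 mm of prediction. The fingers are centred over it. Now I'll slide in along the tool axis and press straight down.

```bash
python3 - <<'E'
from fit import *
from plant import manip,cams,observe
q=np.load("q0.npy"); a=np.radians(46); z=vec(q,(np.sin(a),0,-np.cos(a))); Q=list(quat(z,vec(q,(0,1,0))))
T=world(q,(-21,28.5,208))[0]
manip.move_l(list(T-90*z),rot=Q,feed=150)
h=manip.move_l(list(T),feed=100,max_force=12); o=observe(); print("in",h,o["clock"],(o["tool_pos"]-T).round(1),o["ft_force"].round(1))
if not h:
    for zt in (200,196,192,186,180,174,170,166,162):
        h=manip.move_l([T[0],T[1],zt],feed=40,max_force=22); o=observe()
        print(zt,h,round(o["clock"],2),(o["tool_pos"]-T).round(1),o["ft_force"].round(1))
        if h: break
s=cams.snapshot("wrist");im=cv2.resize(s["img"][:,:,::-1],None,fx=1.42,fy=1.42,interpolation=cv2.INTER_CUBIC); cv2.imwrite("pics/w3.png",im)
E
```

```text
in False 17.1833 [0.4 0.3 0.4] [0.2 0.6 0.7]
200 False 17.53 [-0.2  0.1 -8.3] [-0.2 -0.3 -0.4]
196 False 17.78 [ -0.2  -0.  -12.4] [ 0.1 -0.2  0.8]
192 False 18.03 [  0.    0.1 -16.2] [-0.4  0.3 -0.6]
186 False 18.33 [  0.1  -0.  -22.2] [ 0.7 -0.2  0.5]
180 False 18.63 [ -0.    0.  -28.4] [1.9 0.6 0.1]
174 False 18.93 [ -0.1  -0.  -34.5] [-0.   0.1  0.7]
170 False 19.18 [  0.   -0.  -38.1] [-0.4  0.3  2.3]
166 False 19.43 [  0.3  -0.1 -38.5] [-6.7  5.2 17.3]
162 False 19.68 [  0.5  -0.2 -38.8] [-12.7   9.5  32.8]
```

View pics/w3.png

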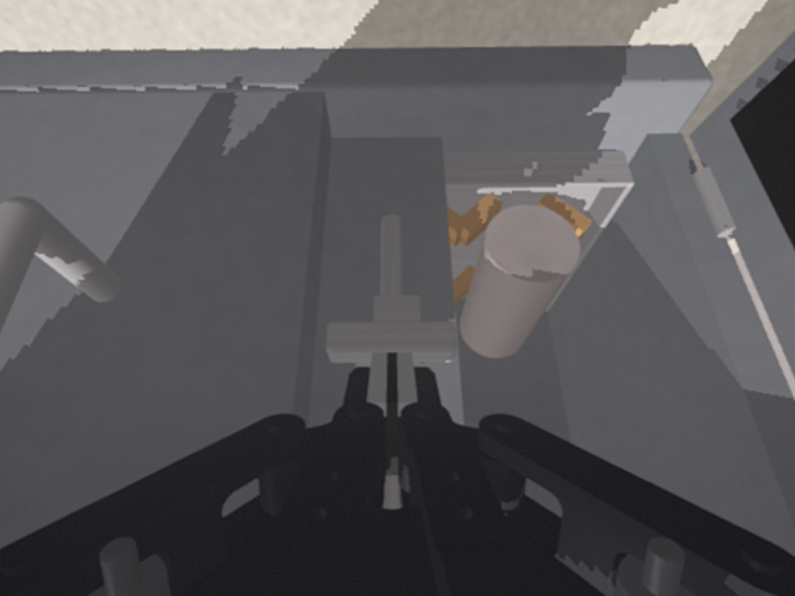

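```bash
python3 - <<'E'
from fit import *
from plant import manip,cams,observe
q=np.load("q0.npy"); o=observe(); s=cams.snapshot("wrist")
print(o["tool_pos"],o["ft_force"],o["opening"], Ro.from_quat(o["ee_rot"],scalar_first=True).as_matrix()[:,2], q)
T=np.eye(4);T[:3,:3]=Ro.from_quat(o["ee_rot"],scalar_first=True).as_matrix();T[:3,3]=o["tool_pos"]
S["wrist"]=dict(img=s["img"],camera_matrix=s["camera_matrix"],view=np.linalg.inv(T@s["T_tool_cam"]))
for d in (0,12,18,24):
    for nm,zz in (("top",188),("bot",176)):
        print(d,nm,((proj("wrist",world(q,[(-18,8,zz-d),(-30,8,zz-d),(-30,52,zz-d)]))+.5)*1.42).round().tolist())
print("tcp",(proj("wrist",o["tool_pos"])*1.42).round())
im=cv2.resize(s["img"][190:300,190:350,::-1],None,fx=5,fy=5,interpolation=cv2.INTER_CUBIC)
cv2.imwrite("pics/w4.png",im)
E
```

```text
[ 637.92480726 -188.37926585  169.14394886] [-12.38166108   9.20102956  33.15948137] -0.19893958014136381 [ 0.05812207 -0.72309289 -0.68830117] [ 610.71183413 -211.36400292   -1.49195435]
0 top [[330.0, 431.0], [326.0, 424.0], [468.0, 423.0]]
0 bot [[333.0, 396.0], [328.0, 386.0], [465.0, 385.0]]
12 top [[333.0, 396.0], [328.0, 386.0], [465.0, 385.0]]
12 bot [[334.0, 363.0], [330.0, 351.0], [462.0, 350.0]]
18 top [[334.0, 379.0], [329.0, 368.0], [463.0, 367.0]]
18 bot [[335.0, 347.0], [331.0, 334.0], [461.0, 333.0]]
24 top [[334.0, 363.0], [330.0, 351.0], [462.0, 350.0]]
24 bot [[336.0, 332.0], [332.0, 318.0], [459.0, 318.0]]
tcp [[392. 373.]]
```

View pics/w4.png

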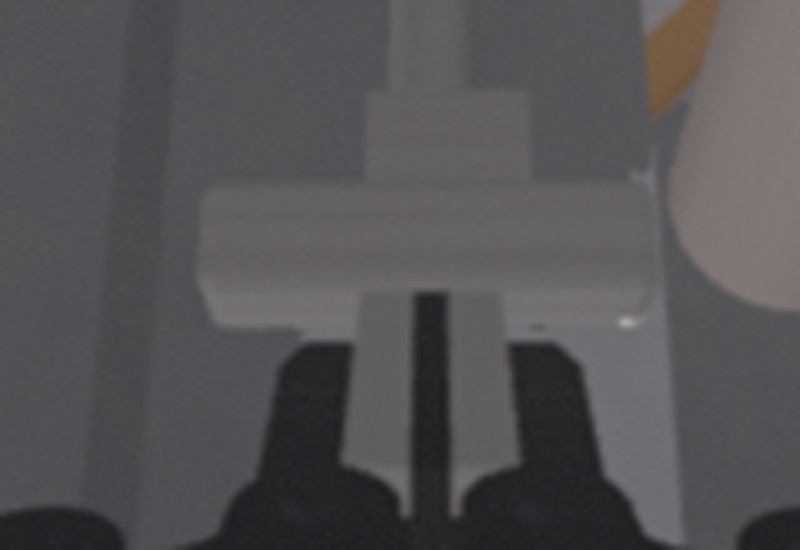

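The crop puts the pull's top edges at rows 351 and 362, which matches a travel of 24 mm. That agrees with the hard stop felt, so the bolt is fully down. Now I'll back out and pull the passive door.

```bash
python3 - <<'E'
from fit import *
from plant import manip,cams,observe
q=np.load("q0.npy"); d=(-2,-2)
o=observe(); z=Ro.from_quat(o["ee_rot"],scalar_first=True).as_matrix()[:,2]; p=o["tool_pos"]
p=p+[0,0,4]; manip.move_l(list(p),feed=40)
manip.move_l(list(p-130*z),feed=150,max_force=20); print(observe()["ft_force"].round(1))
o=observe()["tool_pos"]; manip.move_l([o[0],o[1],350],feed=200)
manip.gripper_to(60)
P,al,_=handle("p",0,237); P=world(q,P+np.r_[d,0])[0]-[0,0,manip.grip_depth]; Q=list(quat((0,0,-1),vec(q,al)))
manip.movep([P[0],P[1],360],Q)
h=manip.move_l(list(P),feed=130,max_force=15); print(h,observe()["ft_force"],observe()["tool_pos"]-P)
if not h:
    manip.gripper_to(0,50); o=observe();print(o["opening"],o["ft_force"],o["clock"])
    if o["opening"]>5: swing(manip,observe,q,"p",1,np.arange(.07,.5,.07),d,fmax=25)
s=cams.snapshot("scene"); cv2.imwrite("pics/s2.png",cv2.resize(s["img"][120:380,60:400,::-1],None,fx=2.3,fy=2.3,interpolation=cv2.INTER_CUBIC))
E
```

```text
[-0.2 -0.5  0.8]
False [ 0.3217478   0.57844029 -0.57884385] [0.67941314 0.02315365 0.81159196]
9.817903690833099 [0.51544957 0.20234291 2.24713418] 24.975
0.07 25.23 [-0.   0.4  0.4] [-1.2  1.3  5.5] [0.2 0.3 0.1] 9.6
0.14 25.48 [0.1 0.2 0.4] [-0.8  1.2  5.1] [0.2 0.2 0. ] 9.6
0.21 25.73 [0.2 0.2 0.4] [-1.   0.4  5.5] [0.2 0.3 0. ] 10.0
0.28 25.98 [0.1 0.2 0.4] [-0.4  0.7  5.1] [0.2 0.2 0.1] 9.9
0.35 26.23 [0.  0.3 0.4] [-0.7  0.8  5.5] [0.1 0.1 0.1] 9.6
0.42 26.48 [-0.1  0.3  0.4] [0.1 0.2 5.2] [0.1 0.2 0.1] 9.9
0.49 26.73 [-0.1  0.3  0.4] [-0.3  1.3  6. ] [0.2 0.2 0.1] 9.9
```

The passive door is moving and the forces are tiny. I'll continue the swing.

```bash
python3 - <<'E'
from fit import *
from plant import manip,cams,observe
q=np.load("q0.npy"); d=(-2,-2)
r=swing(manip,observe,q,"p",1,np.arange(.6,1.7,.11).tolist()+[1.74],d,feed=120,fmax=25)
print(observe()["joint_positions"].round(2))
s=cams.snapshot("scene"); cv2.imwrite("pics/s3.png",cv2.resize(s["img"][90:380,60:400,::-1],None,fx=2.05,fy=2.05,interpolation=cv2.INTER_CUBIC))
E
```

```text
0.6 27.05 [-0.4  0.3  0.4] [-1.8  1.9  5.9] [0.1 0.1 0.1] 10.1
0.71 27.32 [-0.4  0.2  0.4] [-0.3  1.   6. ] [0.1 0.2 0.1] 9.9
0.82 27.6 [-0.4  0.1  0.4] [-0.2  1.   5.5] [0.1 0.2 0.2] 9.7
0.93 27.88 [-0.5 -0.1  0.4] [-0.5  0.3  5.7] [0.  0.2 0.1] 9.8
1.04 28.15 [-0.4 -0.2  0.4] [-1.3  1.3  6. ] [0.  0.1 0.2] 9.8
1.15 28.43 [-0.4 -0.3  0.4] [-0.6  0.4  4.9] [-0.1  0.1  0.2] 9.7
1.26 28.71 [-0.4 -0.5  0.4] [ 0.5 -0.6  5.5] [-0.1  0.2  0.1] 10.0
1.37 29.0 [-0.3 -0.6  0.4] [-0.6 -0.3  5.6] [-0.2  0.   0.2] 9.9
1.48 29.29 [-0.2 -0.7  0.4] [ 0.2 -1.   5.8] [-0.3 -0.1  0.2] 9.7
1.59 29.58 [ 0.1 -0.7  0.4] [ 0.1 -1.8  5.1] [-0.4 -0.2  0.2] 9.9
1.74 29.93 [ 0.4 -0.6  0.4] [ 1.3 -2.7  5. ] [-0.6 -0.3  0.2] 9.3
[ 1.35 -0.05 -1.    2.22 -0.05  0.95  2.19]
```

View pics/s3.png

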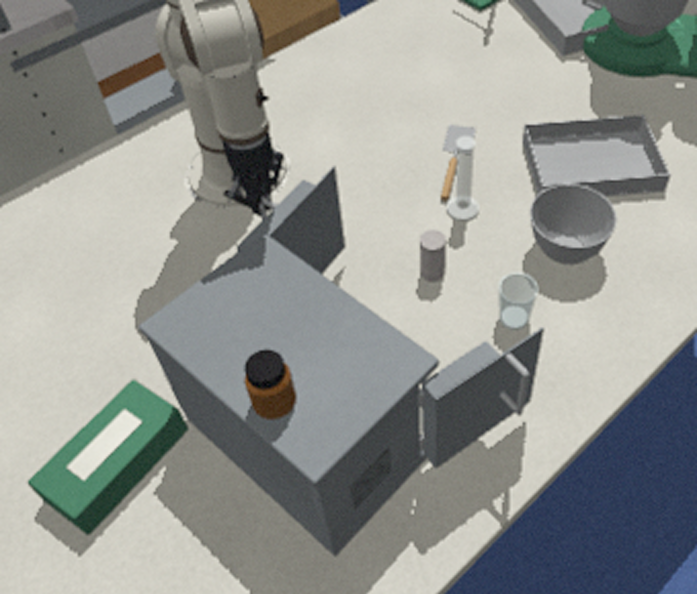

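Both doors now stand beyond square: the passive leaf is at (310,225) and the active leaf at (480,400). The glassware hasn't moved. I'll release the handle, lift clear, take a final look, and then hand in.

```bash
python3 - <<'E'
from fit import *
from plant import manip,cams,observe
manip.gripper_to(45); o=observe(); p=o["tool_pos"]; print(manip.move_l([p[0],p[1],345],feed=120,max_force=20))
manip.wait(.3); o=observe(); print(o["clock"],o["tool_pos"],o["ft_force"].round(1))
s=cams.snapshot("top"); cv2.imwrite("pics/t3.png",cv2.resize(s["img"][120:330,140:500,::-1],None,fx=2.2,fy=2.2,interpolation=cv2.INTER_CUBIC))
E
```

```text
False
31.9167 [ 331.2337651  -131.9744893   344.70398481] [0.3 0.2 0.3]
```

View pics/t3.png

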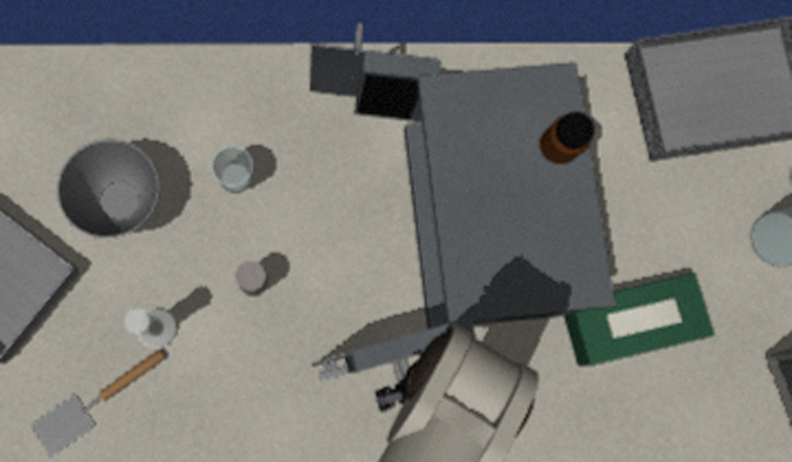

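The top view shows both doors beyond square: the active one at (310–440, 50–110) and the passive one at (330–450, 330–370). The gripper is lifted clear and the force reads zero.

```bash
python3 -c "
from plant import workorder,observe
workorder.job_done(); print(observe()['clock'])"
```

```text
the job is handed in; nothing more can be done
the job is handed in; nothing more can be done
```

Both cupboard doors are open past square, and I handed the job in at about 32 s on the robot's clock.

- **Active door:** I opened it first, gripping the handle and following its arc to about 1.76 rad. The force on the tool stayed under about 10 N.
- **Bolt:** I pressed the pull straight down with the shut fingers at a 46° lean, 1° past the 35–45° you gave. It came to a hard stop at about 33 N, and the wrist image put it at about 24 mm of travel, which is fully down. The expected 5 N sliding friction never showed on the force sensor during the press. I relied on the hard stop, the image, and the passive door then coming free without resistance.
- **Passive door:** I swung it by its handle to about 1.74 rad, with under about 7 N on the tool.

In the last top view both doors stood beyond square, the glassware, specimen, jar and tissue box looked undisturbed, and the gripper was clear with zero force. I read the door angles from the gripped handle path and the pictures, since there is no direct joint reading. I did not check the bolt again after the passive door swung.

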